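# Release the crimp die and trap it on the chute

### The job

Press the green release pad down with one fingertip so that the spring pops the steel crimp die out of its nest, and have the other finger already waiting across the chute so that the die runs up against it and never slides off into the red scrap bin. Only press and block: do not pinch or lift the die, and leave the connector housings and the screwdriver alone. Finish while holding: the pad still pressed down, the die at rest on the chute against the other finger.

Things in the scene. Friction and masses are not known exactly. Their poses are not given: they have to be found in the camera images.
- ejector: Die ejector fixture, fixed; steel base plate 265 x 150 x 12 mm. Origin on the bench straight below the gate; x level, the way the chute runs downhill; y left of that; z up. Nest with the die at x -85 to 0, y -24 to 24 mm, up to 140 mm high at its back; chute at x 0 to 152 mm; release pad on the +y side of the chute; open red scrap bin 100 x 100 x 26 mm centred at x 212 mm.
- chute: Polished slideway (friction about 0.1), 36 mm clear between 6 mm high rails, sloping 18 degrees down. Origin at the gate, mid-surface, 85 mm above the bench; x down the slope, y left across it, z square to the surface. Open lower end at x = 160 mm. A spring pin drives the released die with 1 to 2 N over its first 15 mm; unless blocked it then slides off the end in under half a second.
- trap_point (a point): Point on the middle of the chute's sliding surface straight across from the release pad: 65 mm (level) downhill of the gate, 64 mm from the pad's centre, 64 mm above the bench. A fingertip standing here blocks the die.
- pad_top (a point): Centre of the top of the green release pad, 36 mm (along the chute) x 32 mm (across), 86 mm above the bench when up, 76 mm fully down. Pad down, its top is 12 mm higher than the chute surface at trap_point (up: 22 mm), so fingertips of equal height press the pad and block the chute without touching the chute or its rails.
- release (a joint): Travel of the release pad, m: 0 up, 0.010 fully down. A spring returns it: about 2.4 N to start it, 5.4 N fully down, then a firm stop. The steel gate bar in front of the die moves down with the pad and frees the die at about 0.006.
- die_center (a point): Centre of the die: a loose steel block 32 mm along the chute x 30 mm across x 32 mm high, about 200 g, orange plate on top, lying flat on the sloping surface. In the nest its centre is 16 mm uphill of the gate and 16 mm above the surface, square to it.
- housing_a: Bystander: loose ivory connector housing 34 x 22 x 20 mm on the bench on the -y side of the fixture; origin at the centre of its underside. Leave alone.
- housing_b: Bystander: loose blue connector housing 34 x 22 x 20 mm on the bench on the -y side of the fixture; origin at the centre of its underside. Leave alone.
- screwdriver: Bystander: screwdriver with a red handle, 150 mm long, lying on the bench on the +y side of the fixture. Leave alone.
Mind the look-alikes: they are no part of the job. Of the things that look like the part that bears die_center, the largest one is meant.

How it is judged (in metres and radians):
On the way:
1. with the pad pressed, the die leaves its nest past the gate (value of joint release above 0.005 m and x of die_center in the frame of chute above 0 m).
At the end, for the whole second after the job is handed in: The release pad is still held down by a finger (at least 5.5 of its 10 mm), and the die lies flat on the chute, out of the nest (its centre 8 to 130 mm downhill of the gate), at rest and leaning on a finger (value of joint release above 0.0055 m and contact force between the fingers and die above 0.05 N and x of die_center in the frame of chute between 0.008 and 0.13 m and z of die_center in the frame of chute between 0.012 and 0.021 m and linear speed of die below 0.02 m/s); the arm keeps its last pose, push and grip.
It fails at once if the die slid off the chute (x of die_center in the frame of chute above 0.14 m).
It fails at once if the die was lifted off the chute (z of die_center in the frame of chute above 0.026 m).
It fails at once if a bystander was moved by more than 30 mm (distance of any of housing_a, housing_b, screwdriver from where it was at the start of the episode above 0.03 m).
It also fails if it takes over 38 s, if anything falls off the work surface, if the arm or the gripper's body presses on something with over 40 N, if the wrist force passes 120 N, or if a joint passes its speed limit or range.

### The arm

A 6-joint arm with a two-finger parallel gripper is mounted at the origin on the work surface. World frame = base frame: x ahead of the robot, y to its left, z up, the work surface at z = 0. Lengths are in m, angles in degrees, forces in N, time in s.
With the tool pointing down it reaches from about 0.425 to 0.925 m from the base axis. Payload 12.5 kg.
Tool frame: the origin (TCP) lies at the very end of the fingers, on their centre line; the grasp point (between the pads) lies 19 mm behind it; z points along the fingers, y is the line along which they close (so a half turn about z gives the same grasp; the last joint's range is limited). The gripper opens to 85 mm and grips with 20 to 120 N. Pads are 22 mm wide; open, the fingers measure 114 mm over their backs; the gripper's body (76 mm by 85 mm) begins 54 mm behind the grasp point. The pads swing forward as they close: fully open they stand 13 mm farther back than shut.
Start: joints at [67.059, 28.126, 89.318, -0, 62.55, -6.05], TCP at [0.182, 0.598, 0.231] pointing down, gripper open.
Joint ranges: [-177.58, 177.58], [-47.91, 125.51], [2.72, 160], [-65.01, 245.01], [3.68, 167.84], [-153.87, 153.87]. Speed limits (degrees/s): [127.2, 127.2, 159.86, 180, 180, 180].

### API

Orientations are given as a 3x3 rotation matrix whose columns are the frame's x, y, z axes.
In Python, from workcell import status, cams, ticket gives the robot as it stands.
- The arm moves only by the tool play_rows, never from a script. Its argument "steps" is a list of rows, each a list of 4 numbers: the shift along the world's x, y, z in mm, then the turn about the world's z in rad. A call has 1 to 12 rows; each row shifts and turns the commanded pose from where the row before left it; what a row does not reach is not made up. A row lasts 1/8 s, in which the tool goes at most 62.5 mm and 10.7 degrees, less where a joint would pass 70% of its speed; a pose out of reach is approached as far as the arm can. A call with a gripper value outside its range is refused whole. "gripper" is the opening, from -1 (shut) to 1 (fully open), set as the call begins (left out, the last holds). The fingers move at their own pace and stop on an object; "force" is the grip in N (left out, the last holds). Time passes only in rows, so rows that do not move let the fingers close. It gives the time, the measured TCP pose, the force, the opening and the grip force at its end, in the units of the state.
- status.read_state(): the state, without advancing time (a new reading comes with each control period).
- cams.camera(name): name is "side" or "top"; returns the picture (400x640x3 uint8, red, green, blue); there is no depth.
- cams.camera_info(name): a dict with "camera_matrix" (3x3 intrinsics, pixels), "extrinsics" (4x4, takes a point from camera to world coordinates). Camera axes: x right, y up, looking along -z (the intrinsics and any distortion apply to the point x, -y, -z); pixel columns grow to the right and rows downward; lengths in m; the calibration is good to about 2 mm. A picture is of the moment at which its call begins. camera_info takes no time and is no camera call.
- ticket.finish_job(): hands the job in; it is judged then, once.
The state is a dict: "clock": time; "qpos": joint angles; "qvel": joint speeds; "effort": joint torques, N m; "tool_pos": TCP position; "orientation": TCP orientation; "wrist_force": force on the tool from outside, world axes, zero at the start; "ft_torque": the same for the moment, N m; "opening": opening from 0.0 (shut) to 1.0 (fully open); "grip_force": force on a finger pad.
Only numpy, scipy, OpenCV 4.12 (cv2) and the standard library are available. Lean on these libraries where they do the work, as an engineer would, in place of code of your own. Each camera call takes 0.05 s, during which the arm holds its last target. There are 200 camera calls.

## Working session

There is one attempt and no reset: what is moved stays moved. The work goes in short steps, Python scripts to look and compute and a tool call to move; the robot and the scene stay as the last step left them, time stands still between calls to the robot, and variables do not carry over. Pictures are saved under pics/ and viewed, at most 10 in all, crops included, and the job is handed in when it is done.

Besides the shell and the picture viewer there is one more tool, called after ">>>" in YAML: its name, and indented under it one key for each argument. play_rows: Moves the arm, as the interface text tells. Its arguments: {"type":"object","properties":{"steps":{"type":"array","items":{"type":"array","items":{"type":"number"}}},"gripper":{"type":"number"},"force":{"type":"number"}},"required":["steps"]}

```bash
mkdir -p pics
python3 - <<'E'
from workcell import status,cams
import cv2,numpy as np
for n in("side","top"):
    cv2.imwrite(f"pics/{n}0.png",cams.camera(n)[...,::-1]); i=cams.camera_info(n); print(n,{k:np.round(v,4).tolist() if k!='x' else v for k,v in i.items() if k in("camera_matrix","extrinsics")},i.keys())
s=status.read_state();print(s['clock'],s['tool_pos'],s['orientation'],s['opening'])
E
```

```text
side {'camera_matrix': [[459.8736, 0.0, 319.9478], [0.0, 459.8736, 198.5545], [0.0, 0.0, 1.0]], 'extrinsics': [[0.918, 0.3024, -0.2567, 0.3427], [-0.3963, 0.6701, -0.6277, -0.4662], [-0.0178, 0.6779, 0.7349, 0.764], [0.0, 0.0, 0.0, 1.0]]} dict_keys(['camera_matrix', 'extrinsics'])
top {'camera_matrix': [[377.8129, 0.0, 318.7786], [0.0, 377.8129, 194.3208], [0.0, 0.0, 1.0]], 'extrinsics': [[0.0114, 0.9984, -0.0562, 0.5188], [-0.9991, 0.0137, 0.0408, 0.0927], [0.0415, 0.0557, 0.9976, 0.8679], [0.0, 0.0, 0.0, 1.0]]} dict_keys(['camera_matrix', 'extrinsics'])
0.1 [0.18150857 0.59785461 0.23077329] [[-9.56864967e-01  2.90532809e-01 -3.49296625e-04]
 [ 2.90533012e-01  9.56864522e-01 -9.25083771e-04]
 [ 6.54623616e-05 -9.86662453e-04 -9.99999511e-01]] 0.9966856390990658
```

View pics/side0.png

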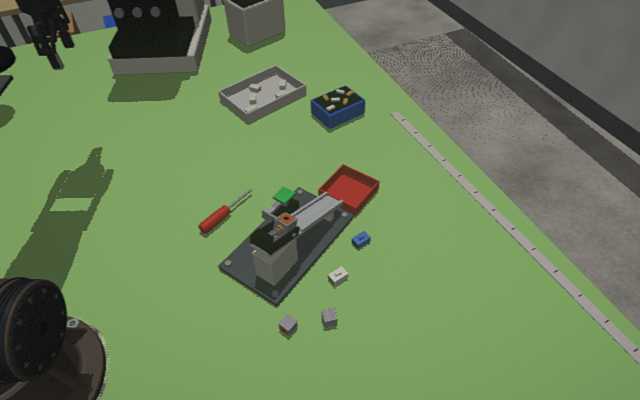

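View pics/top0.png

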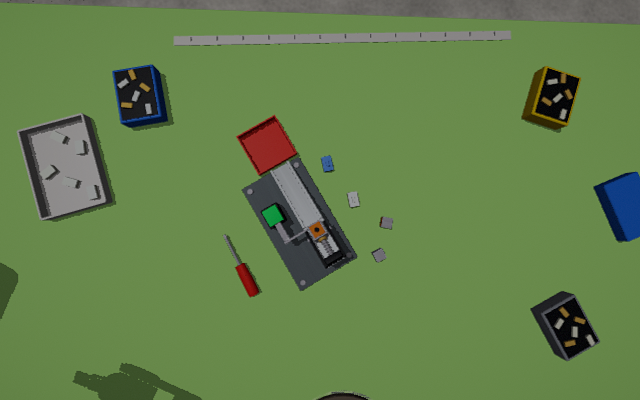

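The side view shows the pad at (285,194), the orange die top at (286,218) and the bin at (349,188). The top view shows the pad at (273,215), the die at (317,230), the bin at (267,146) and the screwdriver at (243,270). Next I'll triangulate.

```bash
cat > h.py <<'E'
import cv2,numpy as np
from workcell import status,cams
def ray(n,px):
    i=cams.camera_info(n);K=np.array(i["camera_matrix"]);E=np.array(i["extrinsics"])
    v=np.linalg.inv(K)@[px[0],px[1],1.]; d=E[:3,:3]@[v[0],-v[1],-v[2]]
    return E[:3,3],d/np.linalg.norm(d)
def plane(n,px,z):
    o,d=ray(n,px); return o+d*(z-o[2])/d[2]
def tri(a,b):
    (o,d),(p,e)=ray("side",a),ray("top",b)
    t=np.linalg.lstsq(np.c_[d,-e],p-o,rcond=None)[0]; A,B=o+d*t[0],p+e*t[1]
    return (A+B)/2,np.linalg.norm(A-B)
def proj(n,P):
    i=cams.camera_info(n);E=np.array(i["extrinsics"]);c=E[:3,:3].T@(np.asarray(P)-E[:3,3])
    q=np.array(i["camera_matrix"])@[c[0],-c[1],-c[2]];return q[:2]/q[2]
HSV={"green":((55,170,60),(70,255,255)),"orange":((7,170,90),(14,255,255)),"red":((0,170,60),(4,255,255))}
def blobs(img,c,lo=15):
    m=cv2.inRange(cv2.cvtColor(img,cv2.COLOR_RGB2HSV),*HSV[c])
    cs=cv2.findContours(m,cv2.RETR_EXTERNAL,cv2.CHAIN_APPROX_NONE)[0]
    return sorted([x for x in cs if cv2.contourArea(x)>lo],key=cv2.contourArea,reverse=True)
E
python3 - <<'E'
from h import *
C={}
for n in("side","top"):
    im=cams.camera(n)
    for c in HSV:
        for x in blobs(im,c)[:3]:
            r=cv2.minAreaRect(x);M=cv2.moments(x);ctr=(M['m10']/M['m00'],M['m01']/M['m00'])
            C.setdefault((n,c),ctr);print(n,c,cv2.contourArea(x),np.round(ctr,1),np.round(r[0],1),np.round(r[1],1),round(r[2],1))
    h=cv2.cvtColor(im,cv2.COLOR_RGB2HSV)
    for q in [(285,194),(286,215)] if n=="side" else [(273,215),(317,226)]: print(h[q[1],q[0]])
for c in HSV:
    if ("side",c) in C and ("top",c) in C: print(c,tri(C["side",c],C["top",c]))
E
```

```text
side orange 62.0 [285.9 218.3] [285.4 218.2] [13.8  7.4] 23.2
side red 810.0 [349.  190.3] [351.7 187.1] [41.6 33.5] 26.6
side red 170.5 [213.5 217.1] [214.  217.1] [ 7. 33.] 51.3
[ 64 156 152]
[ 11 178 153]
top red 1704.5 [267.1 145.8] [266.4 144.2] [44.4 43.8] 60.0
top red 282.0 [246.8 279.9] [246.7 279.4] [33.5  9.8] 63.4
[ 71 226 148]
[ 15 225 143]
red (array([0.67727362, 0.1769647 , 0.00641693]), np.float64(0.000928229763065412))
```

```bash
sed -i 's/"green":((55,170,60),(70,255,255))/"green":((58,145,60),(80,255,255))/; s/"orange":((7,170,90),(14,255,255))/"orange":((6,160,80),(19,255,255))/' h.py
python3 - <<'E'
from h import *
C={};I={}
for n in("side","top"):
    im=cams.camera(n);I[n]=im
    for c in("green","orange"):
        for x in blobs(im,c)[:3]:
            r=cv2.minAreaRect(x);M=cv2.moments(x);ctr=(M['m10']/M['m00'],M['m01']/M['m00'])
            print(n,c,cv2.contourArea(x),np.round(ctr,1),np.round(r[0],1),np.round(r[1],1),round(r[2],1))
            C.setdefault((n,c),r[0])
for c in("green","orange"): print(c,tri(C["side",c],C["top",c]))
a=I["side"][160:310,210:390];b=I["top"][110:300,220:370]
f=lambda x,s:cv2.resize(x,(400,600) if 0 else None,fx=s,fy=s,interpolation=cv2.INTER_CUBIC)
A=f(a,2.2);B=f(b,2.6);H=max(A.shape[0],B.shape[0])
p=lambda x:np.pad(x,((0,H-x.shape[0]),(0,0),(0,0)))
cv2.imwrite("pics/crop.png",np.hstack([p(A),p(B)])[...,::-1]);print(A.shape,B.shape)
E
```

```text
side green 169.0 [283.7 194.8] [284.  194.5] [12.  17.7] 45.0
side orange 68.0 [285.8 218.1] [285.5 218. ] [13.4  7.6] 26.6
side orange 48.5 [358.1 178.2] [353.3 177. ] [39.2 14.3] 6.2
side orange 29.5 [213.3 223.8] [215.  222.2] [ 8.9 32.2] 64.3
top green 257.5 [272.  215.1] [272.1 215.2] [18.  15.9] 60.3
top orange 120.5 [316.5 229.3] [316.5 229.3] [12.2 11.5] 60.3
green (array([0.51857326, 0.15674747, 0.08190313]), np.float64(4.8358586539165626e-05))
orange (array([0.49132091, 0.06591914, 0.11891507]), np.float64(0.000810308015783631))
(330, 396, 3) (494, 390, 3)
```

View pics/crop.png

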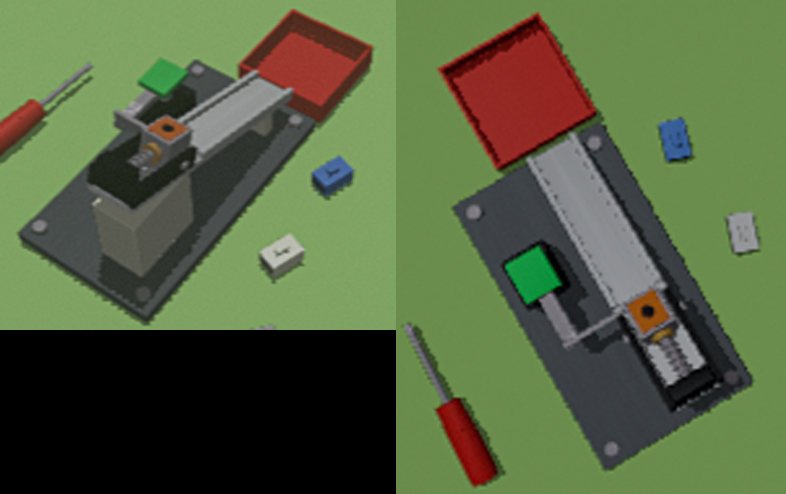

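The measurements agree. Pad to die top is 94.8 mm (should be 95.1), the heights are 82 and 119 mm (should be 86 and 120), and the downhill yaw is 30.9° from both the pad and the bin. That puts the trap at about (0.5515, 0.1018) and the TCP target at about (0.535, 0.129). I need to turn +0.834 rad and space the fingers about 64 mm apart.

>>> play_rows:
  steps:
    - [30, -39, 0, 0.07]
    - [30, -39, 0, 0.07]
    - [30, -39, 0, 0.07]
    - [30, -39, 0, 0.07]
    - [30, -39, 0, 0.07]
    - [30, -39, 0, 0.07]
    - [30, -39, 0, 0.07]
    - [30, -39, 0, 0.07]
    - [30, -39, 0, 0.07]
    - [30, -39, 0, 0.07]
    - [30, -39, 0, 0.07]
    - [23.5, -40, 0, 0.064]
  gripper: 0.18

```text
clock: 1.8
tool_pos: [0.5361, 0.1276, 0.2313]
orientation: [[-0.857, -0.515, 0.0], [-0.515, 0.857, 0.0], [-0.0, 0.0, -1.0]]
wrist_force: [0.5, 0.6, 0.6]
opening: 0.59
grip_force: 0.0
```

>>> play_rows:
  steps:
    - [0, 0, -40, 0]
    - [0, 0, -40, 0]
    - [0, 0, 0, 0]
    - [0, 0, 0, 0]

```text
clock: 2.3
tool_pos: [0.5357, 0.1292, 0.1526]
orientation: [[-0.858, -0.514, 0.001], [-0.514, 0.858, 0.0], [-0.001, -0.0, -1.0]]
wrist_force: [0.8, -0.3, -0.1]
opening: 0.589
grip_force: 0.0
```

Run:
```python
from h import *
a=cams.camera("side")[110:290,200:400];b=cams.camera("top")[110:290,200:370]
f=lambda x,s:cv2.resize(x,None,fx=s,fy=s,interpolation=cv2.INTER_CUBIC)
cv2.imwrite("pics/c2.png",np.hstack([f(a,2.1),f(b,2.1)])[...,::-1])
```

```text
(no output)
```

View pics/c2.png

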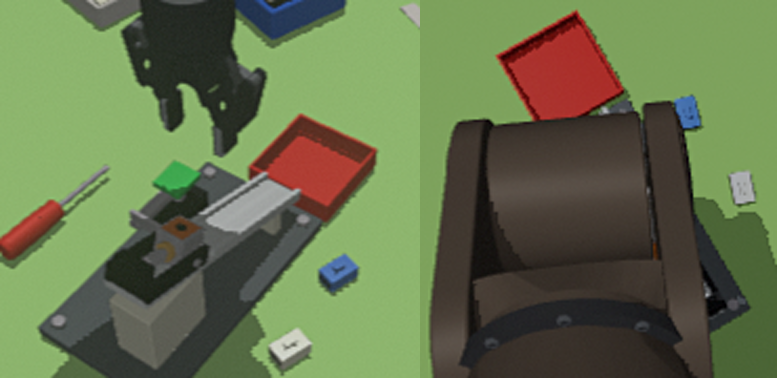

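The side crop shows the gripper hovering over the fixture, with fingertips near full-image pixels (283,172) on the pad side and (306,183) on the chute side. The top view is hidden by the arm. I'll check the tip spacing against projections.

Run:
```python
from h import *
for z in(.153,.158,.163):
    A,B=plane("side",(283.3,171.9),z),plane("side",(306.2,182.9),z)
    print(z,A.round(4),B.round(4),np.linalg.norm(A-B),((A+B)/2).round(4))
ye=np.array([-.514,.858,0]);m=np.array([.5357,.1292,.158])
for s in(-39,-32,-25,25,32,39):print(s,proj("side",m+ye*s/1000).round(1))
im=cams.camera("side")[150:200,270:325]
cv2.imwrite("pics/c3.png",cv2.resize(cv2.convertScaleAbs(im,alpha=1.8),None,fx=12,fy=12,interpolation=cv2.INTER_NEAREST)[...,::-1])
```

```text
0.153 [0.5197 0.1481 0.153 ] [0.5485 0.1026 0.153 ] 0.05383215046593237 [0.5341 0.1254 0.153 ]
0.158 [0.5182 0.1431 0.158 ] [0.5468 0.098  0.158 ] 0.05339159730843927 [0.5325 0.1205 0.158 ]
0.163 [0.5168 0.1381 0.163 ] [0.5451 0.0933 0.163 ] 0.052951044150946085 [0.5309 0.1157 0.163 ]
-39 [311.1 182.3]
-32 [308.1 180.7]
-25 [305.1 179.2]
25 [284.2 168.7]
32 [281.3 167.3]
39 [278.5 165.8]
```

View pics/c3.png

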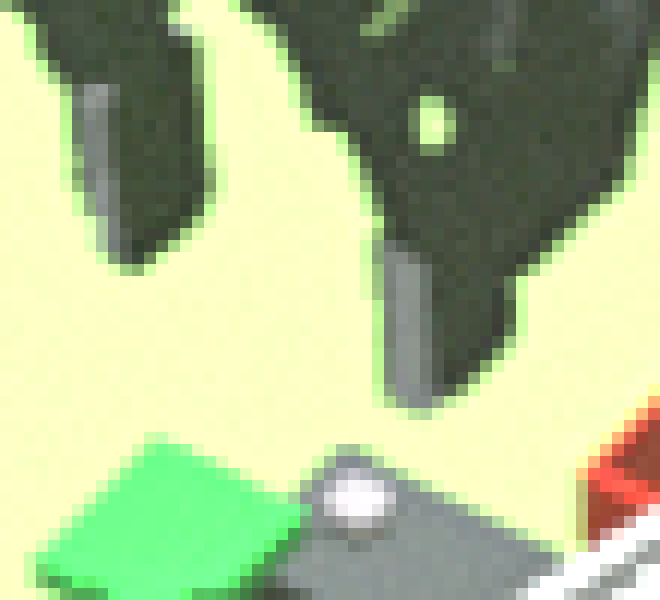

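Tip spacing is about 58 mm and well centred, so I'll widen it slightly and come down.

>>> play_rows:
  steps:
    - [0, 0, -15, 0]
    - [0, 0, -15, 0]
    - [0, 0, -15, 0]
    - [0, 0, -8, 0]
    - [0, 0, 0, 0]
    - [0, 0, 0, 0]
  gripper: 0.3

```text
clock: 3.2
tool_pos: [0.5353, 0.1291, 0.0986]
orientation: [[-0.858, -0.513, 0.0], [-0.513, 0.858, 0.0], [-0.0, -0.0, -1.0]]
wrist_force: [0.9, 2.0, -0.1]
opening: 0.654
grip_force: 0.0
```

Run:
```python
from h import *
im=cams.camera("side")[160:240,250:350]
cv2.imwrite("pics/c4.png",cv2.resize(cv2.convertScaleAbs(im,alpha=1.5),None,fx=7,fy=7,interpolation=cv2.INTER_CUBIC)[...,::-1])
```

```text
(no output)
```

View pics/c4.png

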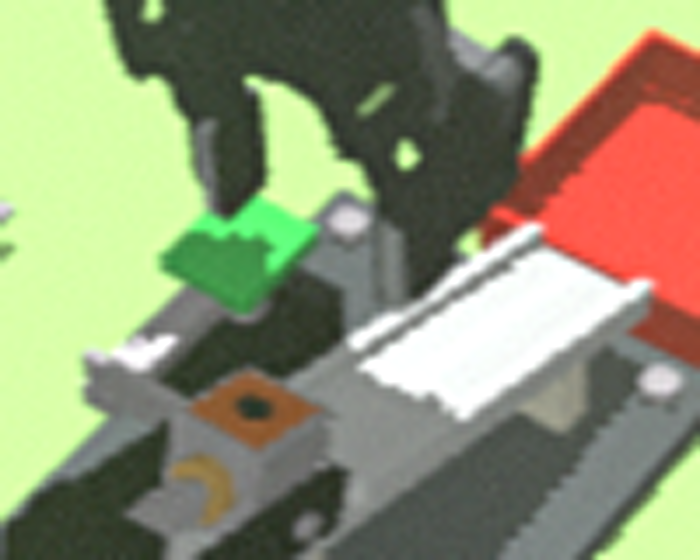

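The side crop shows both tips hovering just above: the pad-side tip at about (283,191) and the chute-side tip at about (309,203). The die is still in its nest. I'll check where the tips will land.

Run:
```python
from h import *
f=lambda p:((p-[250,160])*7).round()
xe=np.array([.858,.5135,0]);ye=np.array([-.5135,.858,0])
m=np.array([.5353,.1291,0])
for z in(.099,.104,.109,.08):
  for s in(-36,-28,28,36):print(z,s,[f(proj("side",m+ye*s/1e3+xe*d+[0,0,z])) for d in(-.011,.011)])
t=np.array([.5515,.1018,.064])
for y in(-.018,0,.018):print("chute",y,f(proj("side",t+ye*y)),"end",f(proj("side",t+ye*y+[.087*.858,.087*.5135,-.028])))
```

```text
0.099 -36 [array([401., 325.]), array([448., 277.])]
0.099 -28 [array([378., 313.]), array([425., 265.])]
0.099 28 [array([221., 230.]), array([269., 184.])]
0.099 36 [array([200., 218.]), array([248., 173.])]
0.104 -36 [array([400., 313.]), array([448., 265.])]
0.104 -28 [array([377., 301.]), array([425., 253.])]
0.104 28 [array([220., 217.]), array([268., 172.])]
0.104 36 [array([198., 206.]), array([246., 161.])]
0.109 -36 [array([400., 301.]), array([447., 253.])]
0.109 -28 [array([376., 289.]), array([424., 241.])]
0.109 28 [array([219., 205.]), array([267., 160.])]
0.109 36 [array([197., 194.]), array([245., 148.])]
0.08 -36 [array([404., 370.]), array([450., 322.])]
0.08 -28 [array([381., 358.]), array([427., 310.])]
0.08 28 [array([227., 275.]), array([274., 229.])]
0.08 36 [array([205., 263.]), array([252., 218.])]
chute -0.018 [467. 404.] end [636. 285.]
chute 0 [417. 377.] end [588. 261.]
chute 0.018 [367. 350.] end [540. 237.]
```

The projection matches the picture: tip z is about TCP + 5 mm and both tips are centred. Now I'll press.

>>> play_rows:
  steps:
    - [0, 0, -8, 0]
    - [0, 0, -6, 0]
    - [0, 0, -4, 0]
    - [0, 0, -3, 0]
    - [0, 0, -3, 0]
    - [0, 0, 0, 0]
    - [0, 0, 0, 0]

```text
clock: 4.12
tool_pos: [0.5352, 0.1291, 0.0745]
orientation: [[-0.858, -0.513, 0.0], [-0.513, 0.858, 0.0], [-0.0, -0.0, -1.0]]
wrist_force: [-0.7, 0.1, 4.2]
opening: 0.652
grip_force: 2.7
```

>>> play_rows:
  steps:
    - [0, 0, -2, 0]
    - [0, 0, -2, 0]
    - [0, 0, 0, 0]
    - [0, 0, 0, 0]

```text
clock: 4.62
tool_pos: [0.5353, 0.1292, 0.0716]
orientation: [[-0.858, -0.513, 0.001], [-0.513, 0.858, 0.0], [-0.001, -0.0, -1.0]]
wrist_force: [-3.9, 0.8, 18.5]
opening: 0.65
grip_force: 9.8
```

The force is 18.5 N, so the pad is on its stop. I'll wait a moment and look.

>>> play_rows:
  steps:
    - [0, 0, 0, 0]
    - [0, 0, 0, 0]
    - [0, 0, 0, 0]
    - [0, 0, 0, 0]
    - [0, 0, 0, 0]
    - [0, 0, 0, 0]

```text
clock: 5.38
tool_pos: [0.5353, 0.1292, 0.0716]
orientation: [[-0.858, -0.513, 0.001], [-0.513, 0.858, 0.0], [-0.001, -0.0, -1.0]]
wrist_force: [-4.4, 0.1, 18.2]
opening: 0.648
grip_force: 9.8
```

Run:
```python
from h import *
im=cams.camera("side")[160:240,250:350]
cv2.imwrite("pics/c5.png",cv2.resize(cv2.convertScaleAbs(im,alpha=1.5),None,fx=7,fy=7,interpolation=cv2.INTER_CUBIC)[...,::-1])
b=[cv2.minAreaRect(x) for x in blobs(cams.camera("side"),"orange")[:3]];print(b)
f=lambda p:((p-[250,160])*7).round()
g=np.array([.5515,.1018,.064])-.065*np.array([.858,.5135,0])+[0,0,.021]
for x in(-16,20,30,38,46):
    a=np.radians(18);d=(x*np.cos(a)+32*np.sin(a))/1e3;P=g+d*np.array([.858,.5135,0])+[0,0,(-x*np.sin(a)+32*np.cos(a))/1e3]
    print(x,proj("side",P).round(1),f(proj("side",P)))
```

```text
[((356.8000183105469, 175.39999389648438), (37.565940856933594, 8.944271087646484), 26.56505012512207), ((211.3722686767578, 225.2737274169922), (8.970754623413086, 23.751142501831055), 70.01689147949219), ((349.5987243652344, 208.7356719970703), (15.163652420043945, 5.027947425842285), 28.610458374023438)]
-16 [285.6 217.6] [249. 403.]
20 [297.3 210.1] [331. 351.]
30 [300.5 208.1] [353. 337.]
38 [302.9 206.5] [370. 325.]
46 [305.4 204.9] [387. 315.]
```

View pics/c5.png

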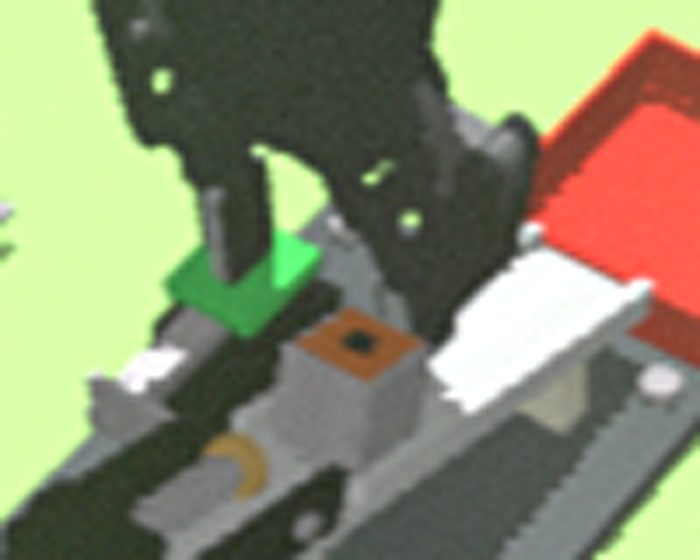

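The die has popped out and its top centre is at crop pixel (360,343). That is about 32 mm down the chute, lying flat against the blocking finger. The pad is down at the stop, so I'm handing in.

```bash
python3 -c "
from workcell import ticket
print(ticket.finish_job())"
```

```text
the job is handed in; nothing more can be done
None
```

I've handed the job in: in the last picture the pad is held down on its stop (about 18 N) and the die lies flat on the chute against the other finger, about 32 mm below the gate. The hand-in didn't report a verdict.

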